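# Put two bench kits right

## Task

The yellow chalk-line reel and the aluminium bracket are lying in each other's trays: swap them, parking one of the two on the white coaster on the way, so that the bracket ends in the blue tray and the reel in the green one. Each goes on top of its own flat part, which must go in first: the steel base plate flat on the floor of the blue tray under the bracket, the orange disc flat on the floor of the green tray under the reel, everything well centred in its tray and on the part beneath. Leave the file and the jar where they are.

Things in the scene. Friction and masses are not known exactly. Their poses are not given: they have to be found in the camera images.
- reel: Yellow plastic chalk-line reel lying flat, with a black disc and steel crank on top. Case 60 (x) x 54 (y) x 34 mm high (41 mm with the crank), 0.2 kg; a black nose 22 mm in diameter sticks out 20 mm beyond the case on its +x side. Origin: centre of the case's underside. Starts on the floor of the blue tray. Grip it by the 54 mm width (along its y).
- bracket: Cast aluminium T bracket: base flange 64 (x) x 44 (y) x 8 mm, and on its middle an upright rib 50 (x) x 16 (y) mm whose top is 42 mm above the underside, 0.16 kg. Origin: centre of the underside. Starts on the floor of the green tray. Grip the rib across its 16 mm thickness (along y).
- base_plate: Flat steel plate 70 (x) x 50 (y) x 8 mm with four dark bolt holes, 0.21 kg, lying on the bench. Origin: centre of the underside.
- cover: Flat orange plastic disc (the reel's spare side cover), 66 mm in diameter, 8 mm thick, 30 g, lying on the bench. Origin: centre of the underside.
- blue_tray: Shallow square blue steel tray, fixed: outside 138 x 138 x 14 mm high, walls and floor 4 mm thick (inside 130 x 130 mm). Origin: centre of the underside, so its inner floor is 4 mm above it; x and y run along its sides.
- green_tray: Shallow square green steel tray, fixed, the same size as the blue one (138 x 138 x 14 mm outside, walls and floor 4 mm). Origin: centre of the underside.
- coaster: Round white ceramic coaster, fixed, 100 mm in diameter, 8 mm thick, empty at the start. Origin: centre of the underside.
- file: Steel file with a wooden handle, a bystander at the far edge, lying along its own x; it reaches 120 mm each way from its origin, 22 mm wide, at most 20 mm high. Origin: on its underside, midway along.
- jar: Small closed screw jar with a black cap, standing among the parts, a bystander: 50 mm in diameter, 62 mm high. Origin: centre of the underside.
Not all that is in view belongs to the job. Of the things that look like the base_plate, the middle-sized one is meant.

How it is judged:
On the way:
1. the reel or the bracket has been set down on the white coaster (within 30 mm of its middle), upright, let go and at rest (((horizontal distance between reel and coaster below 0.03 m and z of reel in the frame of coaster between 0.005 and 0.012 m and angle between reel's own z axis and vertical below 0.1 rad and linear speed of reel below 0.02 m/s and contact force between reel and the fingers below 0.2 N) or (horizontal distance between bracket and coaster below 0.03 m and z of bracket in the frame of coaster between 0.005 and 0.012 m and angle between bracket's own z axis and vertical below 0.1 rad and linear speed of bracket below 0.02 m/s and contact force between bracket and the fingers below 0.2 N))), for 0.2 s.
At the end, for the whole second after the job is handed in: Steel plate flat on the blue tray's floor with the bracket on it; orange disc flat on the green tray's floor with the reel on it; all within 15 mm of their tray's centre, bracket and reel within 12 mm of the part beneath, level within 0.1 rad, released and at rest (horizontal distance between each of base_plate, bracket and blue_tray below 0.015 m and z of base_plate in the frame of blue_tray between 0.001 and 0.008 m and horizontal distance between bracket and base_plate below 0.012 m and z of bracket in the frame of base_plate between 0.005 and 0.012 m and horizontal distance between each of cover, reel and green_tray below 0.015 m and z of cover in the frame of green_tray between 0.001 and 0.008 m and horizontal distance between reel and cover below 0.012 m and z of reel in the frame of cover between 0.005 and 0.012 m and angle between each of base_plate, bracket, cover, reel's own z axis and vertical below 0.1 rad and linear speed of each of base_plate, bracket, cover, reel below 0.02 m/s); the robot touches nothing.
It fails at once if the file was moved by more than 30 mm (distance of file from where it was at the start of the episode above 0.03 m).
It fails at once if the jar was moved by more than 30 mm (distance of jar from where it was at the start of the episode above 0.03 m).
It also fails if it takes over 120 s, if anything falls off the work surface, if the arm or the gripper's body presses on something with over 40 N, if the wrist force passes 120 N, or if a joint passes its speed limit or range.

## Robot

A 7-joint arm with a two-finger parallel gripper is mounted at the origin on the work surface. World frame = base frame: x ahead of the robot, y to its left, z up, the work surface at z = 0. Lengths are in m, angles in rad, forces in N, time in s.
With the tool pointing down it reaches from about 0.4 to 0.85 m from the base axis. Payload 4.4 kg.
Tool frame: the origin (TCP) lies between the finger pads; the fingertips stand 22 mm ahead of it and the grasp point (between the pads) lies 3 mm ahead of it; z points along the fingers, y is the line along which they close (so a half turn about z gives the same grasp; the last joint's range is limited). The gripper opens to 94 mm and grips with 3 to 60 N. Pads are 16 mm wide; open, the fingers measure 119 mm over their backs; the gripper's body (75 mm by 177 mm) begins 78 mm behind the grasp point.
Start: joints at [1.211, 0.628, 0.038, 1.517, -0.027, 0.996, -0.02], TCP at [0.188, -0.622, 0.227] pointing down, gripper open.
Joint ranges: [-3.06, 3.06], [-0.37, 2.12], [-1.25, 1.32], [0.18, 2.47], [-1.1, 4.24], [0.23, 1.98], [-2.94, 2.94]. Speed limits (rad/s): [2.57, 2.57, 3.14, 3.14, 3.14, 3.14, 3.14].

## Interface

Orientations are given as a unit quaternion [w, x, y, z].
In Python, from station import observe, get_image, finish_job gives the robot as it stands.
- The arm moves only by the shell command python3 -m handwheel 'ROWS' [FORCE]. ROWS is JSON, a list that holds one entry, the list of rows, each a list of 7 numbers: the turn, a rotation vector about the tool's x, y, z each as a share of 5 degrees, from -1 to 1, then the shift along the tool's x, y, z each as a share of 0.05 m, from -1 to 1, then the opening, from -1 (shut) to 1 (fully open). In form: [[[rx, ry, rz, dx, dy, dz, gripper], ...]]. A call has exactly 10 rows; each row shifts and turns the commanded pose from where the row before left it, along the tool's axes as they then stand; what a row does not reach is not made up. A row lasts 1/10 s, in which the tool goes at most 50 mm and 8.59 degrees, less where a joint would pass 70% of its speed; a pose out of reach is approached as far as the arm can. A call with a number of a shift or a turn outside -1 to 1 is refused whole. A call with a gripper value outside its range is refused whole. The fingers move at their own pace and stop on an object; FORCE is the grip in N (left out, the last holds). Time passes only in rows, so rows that do not move let the fingers close, or fill a call up. It gives the time, the measured TCP pose, the force, the opening and the grip force at its end, in the units of the state.
- observe(): the state, without advancing time (a new reading comes with each control period).
- get_image(name): name is "scene" or "top" or "wrist"; returns a dict with "image" (384x512x3 uint8, blue, green, red), "fx", "fy", "cx", "cy" (pixels), "k1" (the pictures are not rectified: a ray, as slopes to the right and down, at radius r is drawn at 1 + k1 r^2 times it, then the intrinsics apply), "T" (4x4, takes a point from camera to world coordinates). Camera axes: x right, y down, z forward; pixel columns grow to the right and rows downward; lengths in m; the calibration is good to about 2 mm. A picture is of the moment at which its call begins. There is no depth.
- finish_job(): hands the job in; it is judged then, once.
The state is a dict: "t": time; "q": joint angles; "qd": joint speeds; "joint_torque": joint torques, N m; "tool_pos": TCP position; "ee_rot": TCP orientation; "force": force on the tool from outside, world axes, zero at the start; "ft_torque": the same for the moment, N m; "opening": opening from 0.0 (shut) to 1.0 (fully open); "gripper_force": force on a finger pad.
Only numpy, scipy, OpenCV 4.12 (cv2) and the standard library are available. Lean on these libraries where they do the work, as an engineer would, in place of code of your own. Each camera call takes 0.05 s, during which the arm holds its last target. There are 200 camera calls.

## Working session

There is one attempt and no reset: what is moved stays moved. The work goes in short steps, Python scripts to look and compute and a shell command to move; the robot and the scene stay as the last step left them, time stands still between calls to the robot, and variables do not carry over. Pictures are saved under pics/ and viewed, at most 14 in all, crops included, and the job is handed in when it is done.

```bash
mkdir -p pics; ls
cat > h.py <<'E'
import numpy as np, cv2
from station import observe,get_image
def snap(n,f):
    d=get_image(n); cv2.imwrite(f'pics/{f}.png',d['image']); np.savez(f'pics/{f}.npz',**{k:d[k] for k in d}); return d
def w(f,u,v,z):
    d=np.load(f'pics/{f}.npz'); K=np.array([[d['fx'],0,d['cx']],[0,d['fy'],d['cy']],[0,0,1]],float)
    p=cv2.undistortPoints(np.array([[[u,v]]],float),K,np.array([d['k1'],0,0,0,0],float))[0,0]
    T=d['T']; r=T[:3,:3]@np.array([p[0],p[1],1]); o=T[:3,3]; return o+r*(z-o[2])/r[2]
E
python3 - <<'E'
from h import *
for n in('top','scene'):
    d=snap(n,n+'0'); print(n,d['T'].round(3).tolist(),d['fx'],d['k1'])
    cv2.imwrite(f'pics/{n}0b.png',cv2.resize(d['image'],(800,600),interpolation=cv2.INTER_CUBIC))
print(observe())
E
```

```text
pics
top [[-0.018, -0.992, 0.128, 0.381], [-1.0, 0.017, -0.007, 0.05], [0.004, -0.128, -0.992, 0.956], [0.0, 0.0, 0.0, 1.0]] 391.6804887822069 -0.08837600751066613
scene [[-0.411, 0.666, -0.622, 1.127], [0.912, 0.295, -0.286, 0.295], [-0.007, -0.685, -0.729, 0.738], [0.0, 0.0, 0.0, 1.0]] 363.0564826731966 -0.11285596415381927
{'t': 0.1, 'q': array([ 1.21122249,  0.62920062,  0.03847174,  1.51820308, -0.0270005 ,
        0.99628847, -0.02000087]), 'qd': array([ 0.00145802, -0.00259058,  0.00124022, -0.00344912, -0.00028837,
       -0.0005381 ,  0.000884  ]), 'joint_torque': array([ 2.98183695e-03, -5.50782502e+01,  1.14737280e+00, -1.87115622e+01,
       -5.22207166e-02,  1.92217575e-02,  2.29988257e-05]), 'tool_pos': array([ 0.18808375, -0.62164973,  0.22670166]), 'ee_rot': array([-7.79864539e-04,  9.89232763e-01,  1.46348608e-01, -1.28886768e-04]), 'force': array([ 0.06758032,  0.7844232 , -0.91413408]), 'ft_torque': array([-0.04934075, -0.0073066 , -0.02149234]), 'gripper_force': 0.0, 'opening': 0.9986714748888953}
```

View pics/top0b.png

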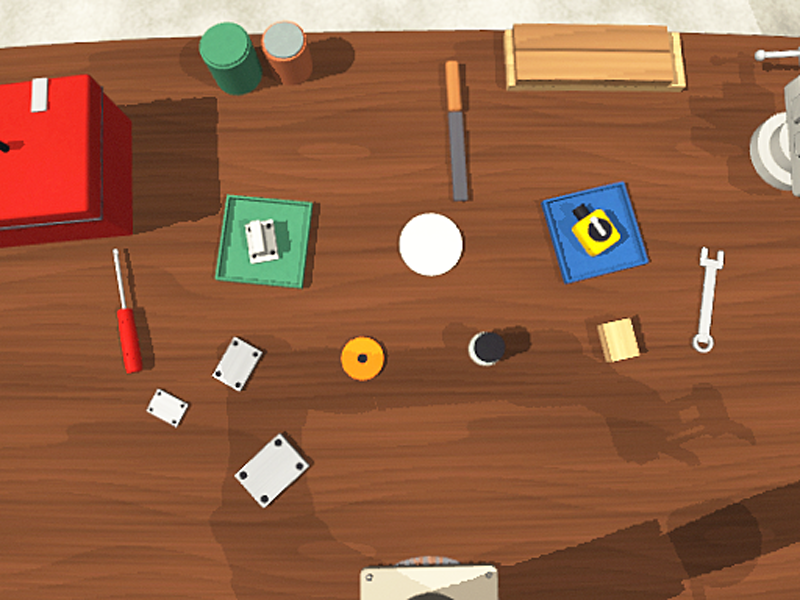

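View pics/scene0b.png

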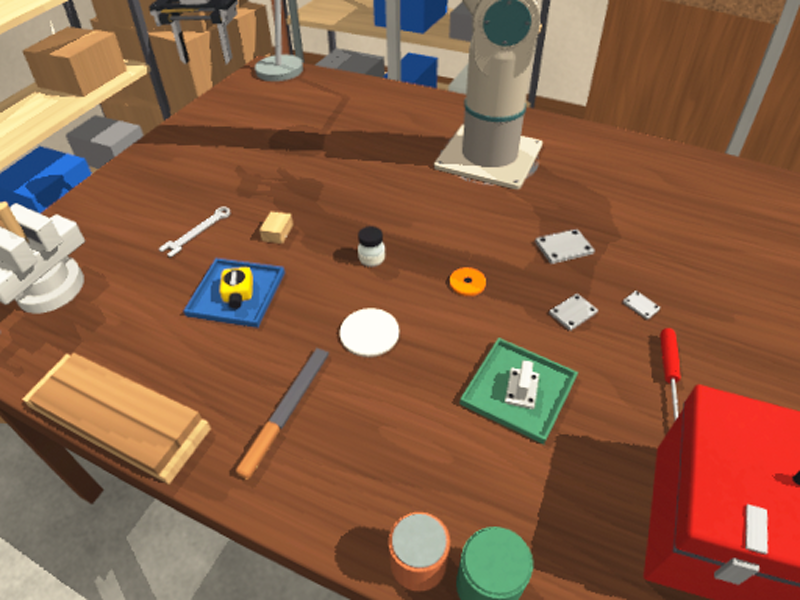

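Top view, in 800-px coordinates: the plate look-alikes are small (168,407), middle (238,363) and large (273,470). The middle one is the one I want. The bracket's own white flange at (262,240) could also be mistaken for a plate. The only orange disc is at (362,358), as the orange-rimmed can at (287,52) is not a disc. The reel is at (597,231), the wooden block at (620,340), and the coaster at (431,244). Next, a close crop to check.

Run:
```python
from h import *
im=cv2.imread('pics/top0.png')
t=[]
for (x,y) in((170,154),(381,148),(152,234),(232,229)):
    t.append(cv2.resize(im[y-30:y+30,x-40:x+40],(400,300),interpolation=cv2.INTER_CUBIC))
cv2.imwrite('pics/tiles.png',np.vstack([np.hstack(t[:2]),np.hstack(t[2:])]))
hsv=cv2.cvtColor(im,cv2.COLOR_BGR2HSV)
def seg(name,lo,hi,box,z):
    m=cv2.inRange(hsv,lo,hi); k=np.zeros_like(m); x0,y0,x1,y1=box;k[y0:y1,x0:x1]=m[y0:y1,x0:x1]
    c=max(cv2.findContours(k,0,2)[0],key=cv2.contourArea); c=cv2.convexHull(c)
    P=np.array([w('top0',*p[0],z)[:2] for p in c.astype(float)],np.float32)
    (cx,cy),s,a=cv2.minAreaRect(P*1000); print(name,round(cx),round(cy),np.round(s),round(a,1),cv2.boundingRect(c))
seg('green',(60,60,40),(90,255,255),(130,115,210,190),.014)
seg('blue',(100,120,40),(125,255,255),(340,110,420,185),.014)
seg('coaster',(0,0,180),(180,60,255),(250,130,302,182),.008)
seg('disc',(8,150,120),(25,255,255),(210,205,255,250),.008)
seg('mid',(0,0,130),(180,60,255),(130,205,175,255),.008)
seg('big',(0,0,130),(180,60,255),(140,270,205,330),.008)
seg('small',(0,0,130),(180,60,255),(90,240,125,280),.008)
seg('yellow',(22,120,120),(35,255,255),(340,110,420,185),.038)
```

```text
green 604 248 [139. 138.] 83.2 (138, 125, 62, 59)
blue 611 -278 [138. 142.] 13.3 (346, 117, 69, 64)
coaster 594 -16 [97. 99.] 88.9 (256, 137, 40, 40)
disc 428 94 [107.  94.] 89.0 (210, 205, 45, 40)
mid 412 290 [51. 70.] 60.1 (136, 216, 32, 34)
big 249 236 [68. 94.] 41.7 (150, 278, 48, 47)
small 345 399 [56. 39.] 61.9 (94, 249, 26, 25)
yellow 604 -271 [58. 59.] 33.3 (366, 134, 31, 30)
```

View pics/tiles.png

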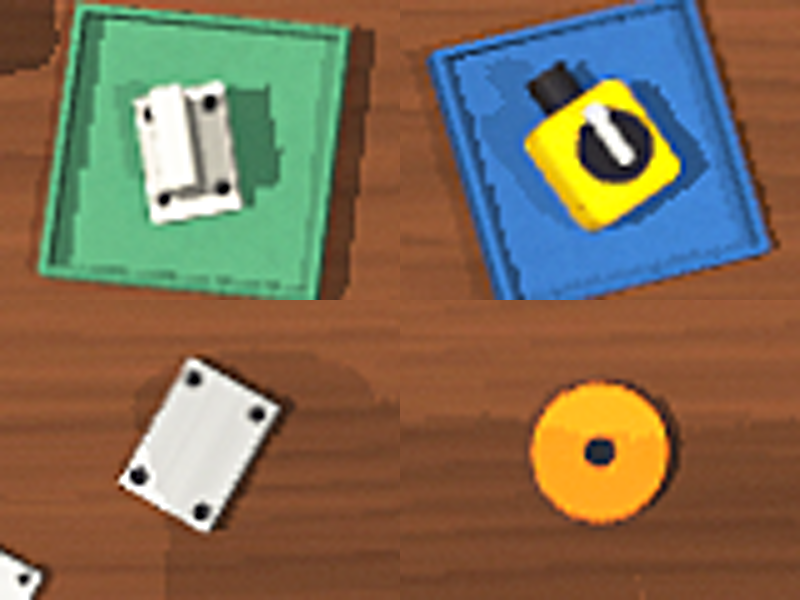

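Tiles: the mid plate (tile 3, corners (190,357), (280,408), (208,531), (122,482)) measures 51x70 mm, so the choice is confirmed. The bracket flange and rib are clear in tile 1, and the reel's nose points up-left in tile 2.

```bash
cat >> h.py <<'E'
def go(x,y,z,yaw_line=None):
    """shares to move; yaw_line = world dir (deg) of finger line, mod 180"""
    from scipy.spatial.transform import Rotation as R
    s=observe(); q=s['ee_rot']; M=R.from_quat([q[1],q[2],q[3],q[0]]).as_matrix(); p=s['tool_pos']
    d=M.T@(np.array([x,y,z])-p)/.05
    lin=np.degrees(np.arctan2(M[1,1],M[0,1])); print('pos',p.round(4),'line',round(lin,1),'tilt',M[:2,2].round(3),'q1,q7',s['q'][[0,6]].round(2),'t',s['t'],'op',round(s['opening'],3))
    print('shift shares BEFORE turn',d.round(2))
    if yaw_line is not None:
        a=-((yaw_line-lin+90)%180-90); print('tool-z turn deg',round(a,1),'shares',round(a/5,2))
        M2=M@R.from_euler('z',a,degrees=True).as_matrix(); print('shift AFTER turn',(M2.T@(np.array([x,y,z])-p)/.05).round(2))
E
python3 - <<'E'
from h import *
def t(n,u,v,z):
    x,y=[(170,154),(381,148),(152,234),(232,229)][n]; ou,ov=[(0,0),(400,0),(0,300),(400,300)][n]
    return w('top0',x-40+(u-ou)/5-.4,y-30+(v-ov)/5-.4,z)[:2]*1000
def rep(n,P,z,l):
    Q=np.array([t(n,*p,z) for p in P]); e=np.roll(Q,-1,0)-Q
    print(l,'c',Q.mean(0).round(1),'edges',np.hypot(*e.T).round(1),'dir',np.degrees(np.arctan2(e[:,1],e[:,0])).round(1))
rep(0,[(135,100),(220,82),(243,208),(155,222)],.012,'flange')
rep(0,[(153,87),(182,84),(198,187),(172,196)],.046,'rib top')
rep(1,[(615,80),(525,145),(590,230),(680,165)],.038,'reel')
rep(1,[(615,147)]*2,.042,'crankdisc'); rep(1,[(550,82)]*2,.02,'nose')
rep(2,[(190,357),(280,408),(208,531),(122,482)],.008,'plate')
rep(3,[(600,452)]*2,.008,'disc')
rep(3,[(530,452),(600,382),(670,452),(600,522)],.008,'disc')
rep(0,[(80,5),(348,28),(316,300),(38,272)],.014,'green')
x=t(0,190,150,.05)/1000; go(x[0],x[1],.2)
s=w('scene0',517*.64,372*.64,.046)*1000; print('scene rib top',s)
E
```

```text
flange c [603.7 251.9] edges [43.2 65.2 43.9 62.9] dir [ -79.  -169.3   98.1   10.1]
rib top c [602.9 250.4] edges [14.  51.2 13.1 54.4] dir [ -85.2 -170.6  108.4   10.6]
reel c [ 603.3 -271.2] edges [56.8 51.6 56.6 52. ] dir [ 124.5 -145.3  -56.    34.5]
crankdisc c [ 606.1 -276.1] edges [0. 0.] dir [0. 0.]
nose c [ 645.  -253.3] edges [0. 0.] dir [0. 0.]
plate c [411.7 289. ] edges [51.1 68.2 48.7 68.5] dir [-119.8  149.5   60.4  -28.5]
disc c [417.1  94.9] edges [0. 0.] dir [0. 0.]
disc c [417.1  94.9] edges [47.7 47.9 47.5 47.8] dir [ -45.8 -135.9  134.    44.4]
green c [604.7 248.2] edges [135.5 137.4 138.1 136.3] dir [-96.3 173.6  83.2  -7.5]
pos [ 0.1881 -0.6216  0.2267] line -73.2 tilt [-0.     0.002] q1,q7 [ 1.21 -0.02] t 0.1 op 0.999
shift shares BEFORE turn [ 12.82 -14.19   0.56]
scene rib top [608.94008642 241.21560205  46.        ]
```

```bash
python3 -m handwheel '[[[0,0,0.14,0.45,-0.5,0,1],[0,0,0.14,0.45,-0.5,0,1],[0,0,0.14,0.45,-0.5,0,1],[0,0,0.14,0.45,-0.5,0,1],[0,0,0.14,0.45,-0.5,0,1],[0,0,0.14,0.45,-0.5,0,1],[0,0,0.14,0.45,-0.5,0,1],[0,0,0.14,0.45,-0.5,0,1],[0,0,0.14,0.45,-0.5,0,1],[0,0,0.14,0.45,-0.5,0,1]]]' 20
python3 -m handwheel '[[[0,0,0,0.5,-0.5,0,1],[0,0,0,0.5,-0.5,0,1],[0,0,0,0.5,-0.5,0,1],[0,0,0,0.5,-0.5,0,1],[0,0,0,0.5,-0.5,0,1],[0,0,0,0.5,-0.5,0,1],[0,0,0,0.5,-0.5,0,1],[0,0,0,0.5,-0.5,0,1],[0,0,0,0.5,-0.5,0,1],[0,0,0,0.5,-0.5,0,1]]]'
python3 -c "
from h import *
go(.555,.251,.2,100)"
```

```text
t: 1.1
tool_pos: [0.3479, -0.3248, 0.2273]
ee_rot: [-0.0, 0.996, 0.085, -0.0]
force: [0.7, -0.9, 0.0]
opening: 1.001
gripper_force: 0.0
t: 2.1
tool_pos: [0.5517, -0.0359, 0.2272]
ee_rot: [0.0, 0.996, 0.086, -0.0]
force: [-0.5, 0.5, 0.4]
opening: 1.001
gripper_force: 0.0
pos [ 0.5517 -0.0359  0.2272] line -80.2 tilt [-0.001 -0.   ] q1,q7 [ 0.01 -1.38] t 2.1 op 1.001
shift shares BEFORE turn [ 1.05 -5.64  0.54]
tool-z turn deg -0.2 shares -0.03
shift AFTER turn [ 1.06 -5.64  0.54]
```

```bash
python3 -m handwheel '[[[0,0,0,0.25,-0.7,0.07,1],[0,0,0,0.25,-0.7,0.07,1],[0,0,0,0.25,-0.7,0.07,1],[0,0,0,0.25,-0.7,0.07,1],[0,0,0,0.25,-0.7,0.07,1],[0,0,0,0.25,-0.7,0.07,1],[0,0,0,0.25,-0.7,0.07,1],[0,0,0,0.2,-0.59,0.05,1],[0,0,0,0,0,0,1],[0,0,0,0,0,0,1]]]'
python3 -c "
from h import *
d=snap('wrist','w1'); print(d['T'].round(3).tolist())
cv2.imwrite('pics/w1b.png',cv2.resize(d['image'],(800,600)))
go(.6035,.251,.1,100)"
```

```text
t: 3.1
tool_pos: [0.5999, 0.2501, 0.1997]
ee_rot: [0.0, 0.996, 0.086, -0.001]
force: [-0.0, -1.2, 1.0]
opening: 1.001
gripper_force: 0.0
[[0.172, -0.955, -0.24, 0.669], [-0.985, -0.167, -0.043, 0.262], [0.001, 0.244, -0.97, 0.357], [0.0, 0.0, 0.0, 1.0]]
pos [0.6003 0.2486 0.2   ] line -80.2 tilt [-0.001 -0.002] q1,q7 [-0.44 -1.83] t 3.15 op 1.002
shift shares BEFORE turn [ 0.07 -0.04  2.  ]
tool-z turn deg -0.2 shares -0.04
shift AFTER turn [ 0.07 -0.04  2.  ]
```

View pics/w1b.png

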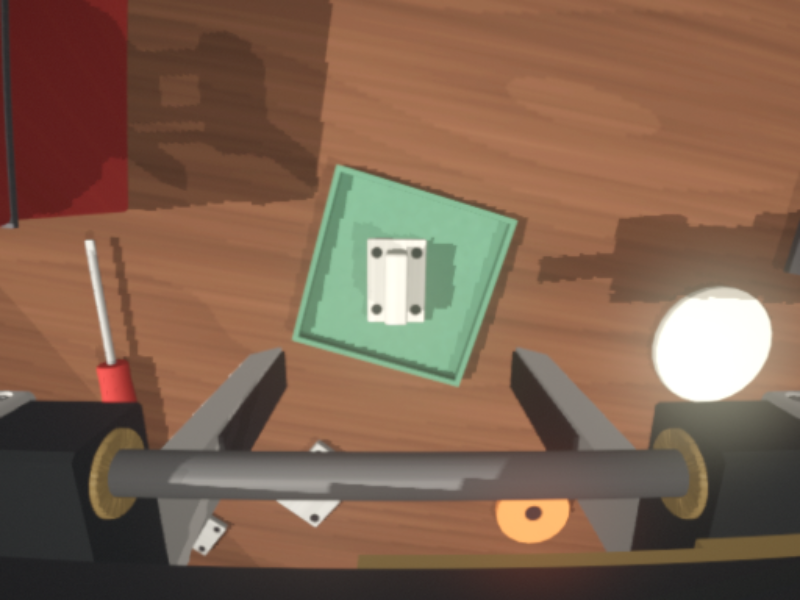

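```bash
cat >> h.py <<'E'
def big(f,P,z,l,k=.64):
    Q=np.array([w(f,(u+.5)*k-.5,(v+.5)*k-.5,z)[:2]*1000 for u,v in P]); e=np.roll(Q,-1,0)-Q
    print(l,'c',Q.mean(0).round(1),'edges',np.hypot(*e.T).round(1),'dir',np.degrees(np.arctan2(e[:,1],e[:,0])).round(1))
E
python3 -c "
from h import *
big('w1',[(367,239),(426,239),(426,322),(367,322)],.012,'fl')
big('w1',[(388,249),(406,249),(406,324),(386,324)],.046,'rib')
big('w1',[(337,165),(518,217),(458,385),(293,340)],.014,'green')
big('w1',[(652,345),(712,289),(772,343),(710,402)],.008,'coaster')
"
```

```text
fl c [605.2 251.7] edges [44.1 64.4 46.1 64.4] dir [ -80.1 -169.3   99.9    9. ]
rib c [607.5 252. ] edges [12.2 52.8 14.1 52.8] dir [ -80.1 -169.9   99.9    8.1]
green c [606.7 248.1] edges [137.4 139.1 136.4 137.4] dir [-95.6 173.1  83.7  -6.5]
coaster c [596.8 -13.9] edges [63.8 76.4 69.6 78.5] dir [ -33.  -116.8  149.    58.8]
```

```bash
python3 -m handwheel '[[[0,0,0,0.1,-0.04,0.6,1],[0,0,0,0,0,0.6,1],[0,0,0,0,0,0.6,0.2],[0,0,0,0,0,0.5,0],[0,0,0,0,0,0.5,0],[0,0,0,0,0,0.4,0],[0,0,0,0,0,0,0],[0,0,0,0,0,0,-1],[0,0,0,0,0,0,-1],[0,0,0,0,0,0,-1]]]' 20
python3 -m handwheel '[[[0,0,0,0,0,0,-1],[0,0,0,0,0,0,-1],[0,0,0,0,0,0,-1],[0,0,0,0,0,0,-1],[0,0,0,0,0,-0.2,-1],[0,0,0,0,0,-0.4,-1],[0,0,0,0,0,-0.4,-1],[0,0,0,0,0,-0.4,-1],[0,0,0,0,0,-0.2,-1],[0,0,0,0,0,0,-1]]]'
python3 -c "
from h import *
go(.595,-.016,.12,100)"
```

```text
t: 4.15
tool_pos: [0.6061, 0.2528, 0.042]
ee_rot: [-0.0, 0.996, 0.085, 0.001]
force: [0.6, -0.4, 0.0]
opening: 0.354
gripper_force: 0.0
t: 5.15
tool_pos: [0.6059, 0.2531, 0.122]
ee_rot: [-0.0, 0.996, 0.086, 0.001]
force: [-0.2, 1.2, -1.4]
opening: 0.169
gripper_force: 20.0
pos [0.6059 0.2531 0.122 ] line -80.2 tilt [0.003 0.001] q1,q7 [-0.44 -1.83] t 5.15 op 0.169
shift shares BEFORE turn [-1.13  5.27  0.03]
tool-z turn deg -0.2 shares -0.03
shift AFTER turn [-1.15  5.26  0.03]
```

```bash
python3 -m handwheel '[[[0,0,0,-0.15,0.6,0,-1],[0,0,0,-0.15,0.7,0,-1],[0,0,0,-0.15,0.7,0,-1],[0,0,0,-0.15,0.7,0,-1],[0,0,0,-0.15,0.7,0,-1],[0,0,0,-0.15,0.7,0,-1],[0,0,0,-0.15,0.7,0.2,-1],[0,0,0,-0.1,0.46,0.3,-1],[0,0,0,0,0,0.4,-1],[0,0,0,0,0,0.3,-1]]]'
python3 -m handwheel '[[[0,0,0,0,0,0.22,-1],[0,0,0,0,0,0.1,-1],[0,0,0,0,0,0.02,-1],[0,0,0,0,0,0,-1],[0,0,0,0,0,0,0],[0,0,0,0,0,0,0],[0,0,0,0,0,0,0],[0,0,0,0,0,0,0],[0,0,0,0,0,-0.5,0],[0,0,0,0,0,-0.8,0]]]'
python3 -m handwheel '[[[0,0,0,0,0,-0.8,0],[0,0,0,0,0,-0.8,0],[0,0,0,-0.3,-0.2,-0.3,0.8],[0,0,0,-0.3,-0.2,0,1],[0,0,0,0,0,0,1],[0,0,0,0,0,0,1],[0,0,0,0,0,0,1],[0,0,0,0,0,0,1],[0,0,0,0,0,0,1],[0,0,0,0,0,0,1]]]'
python3 -c "
from h import *
d=snap('top','top1'); 
im=d['image']; a=cv2.resize(im[115:195,236:316],(400,400),interpolation=2); b=cv2.resize(snap('wrist','w2')['image'],(400,300)); b=cv2.copyMakeBorder(b,0,100,0,0,0)
cv2.imwrite('pics/t1.png',np.hstack([a,b]))
go(.417,.095,.2)"
```

```text
t: 6.15
tool_pos: [0.592, -0.0174, 0.0585]
ee_rot: [-0.0, 0.996, 0.085, -0.001]
force: [1.5, 1.0, -2.0]
opening: 0.163
gripper_force: 20.0
t: 7.15
tool_pos: [0.5913, -0.0161, 0.1068]
ee_rot: [-0.0, 0.996, 0.086, -0.003]
force: [0.2, 0.0, 0.8]
opening: 0.5
gripper_force: 0.0
t: 8.15
tool_pos: [0.5605, -0.0018, 0.2031]
ee_rot: [0.0, 0.996, 0.086, -0.0]
force: [-0.5, 0.6, -0.2]
opening: 0.998
gripper_force: 0.0
pos [ 0.5604 -0.0017  0.2033] line -80.2 tilt [-0. -0.] q1,q7 [-0.02 -1.47] t 8.25 op 0.999
shift shares BEFORE turn [-2.5  -2.4   0.07]
```

View pics/t1.png

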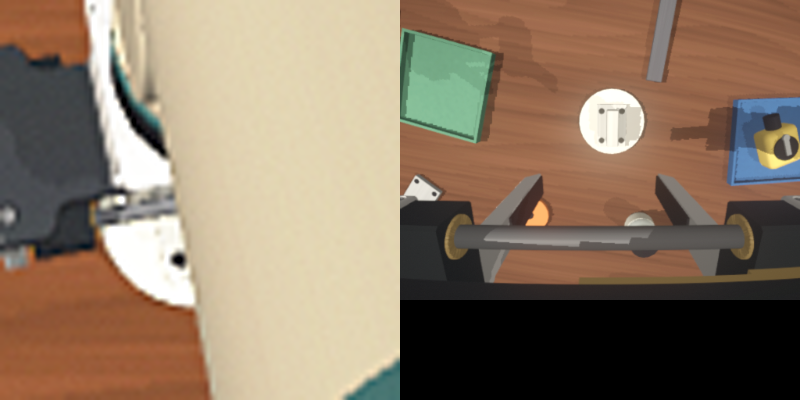

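The bracket stands upright near the middle of the coaster: about (613,125) in the right half, with the coaster centre at (612,122). Next is the disc.

```bash
python3 -m handwheel '[[[0,0,0,-0.3,-0.3,0,1],[0,0,0,-0.4,-0.4,0,1],[0,0,0,-0.4,-0.4,0,1],[0,0,0,-0.4,-0.4,0,1],[0,0,0,-0.4,-0.4,0.2,1],[0,0,0,-0.4,-0.4,0.5,1],[0,0,0,-0.2,-0.1,0.5,1],[0,0,0,0,0,0.5,1],[0,0,0,0,0,0.5,1],[0,0,0,0,0,0.4,1]]]'
python3 -c "
from h import *
go(.417,.095,.024)"
```

```text
t: 9.25
tool_pos: [0.4167, 0.0954, 0.0725]
ee_rot: [-0.0, 0.996, 0.086, 0.0]
force: [-0.6, 0.4, 0.6]
opening: 1.002
gripper_force: 0.0
pos [0.4167 0.0954 0.0725] line -80.1 tilt [0. 0.] q1,q7 [-0.27 -1.74] t 9.25 op 1.002
shift shares BEFORE turn [0.   0.01 0.97]
```

```bash
python3 -m handwheel '[[[0,0,0,0,0,0.4,1],[0,0,0,0,0,0.35,1],[0,0,0,0,0,0.15,1],[0,0,0,0,0,0.06,1],[0,0,0,0,0,0,-1],[0,0,0,0,0,0,-1],[0,0,0,0,0,0,-1],[0,0,0,0,0,0,-1],[0,0,0,0,0,0,-1],[0,0,0,0,0,0,-1]]]' 15
python3 -m handwheel '[[[0,0,0,0,0,-0.2,-1],[0,0,0,0,0,-0.4,-1],[0,0,0,0,0,-0.5,-1],[0,0,0,0,0,-0.5,-1],[0,0,0,0,0,-0.3,-1],[0,0,0,0,0,0,-1],[0,0,0,0,0,0,-1],[0,0,0,0,0,0,-1],[0,0,0,0,0,0,-1],[0,0,0,0,0,0,-1]]]'
python3 -c "
from h import *
go(.6055,.248,.12,83.5)"
```

```text
t: 10.25
tool_pos: [0.415, 0.0935, 0.035]
ee_rot: [0.003, 0.996, 0.086, -0.003]
force: [-0.6, -0.1, -0.3]
opening: 0.526
gripper_force: 0.0
t: 11.25
tool_pos: [0.4151, 0.094, 0.1291]
ee_rot: [0.003, 0.996, 0.086, -0.004]
force: [-0.2, 0.3, 1.0]
opening: 0.005
gripper_force: 0.0
pos [0.4151 0.094  0.1291] line -80.1 tilt [-0.008 -0.006] q1,q7 [ 0.02 -2.17] t 11.25 op 0.005
shift shares BEFORE turn [ 4.28 -2.38  0.13]
tool-z turn deg 16.4 shares 3.28
shift AFTER turn [ 3.44 -3.49  0.13]
```

```bash
python3 -c "
from h import *
print(observe()['q'].round(3))"
python3 -m handwheel '[[[0,-0.6,0,0,0,0,1],[0,-0.6,0,0,0,0,1],[0,-0.6,0,0,0,0,1],[0,0,0,0,0,0.4,1],[0,0,0,0,0,0.4,1],[0,0,0,0,0,0.4,1],[0,0,0,0,0,0.2,1],[0,0,0,0,0,0,1],[0,0,0,0,0,0,1],[0,0,0,0,0,0,1]]]'
python3 -c "
from h import *
print(observe()['q'].round(3))
go(.417,.095,.024)"
```

```text
[ 0.023  0.523 -0.441  2.199  0.452  0.517 -2.166]
t: 12.25
tool_pos: [0.405, 0.092, 0.0613]
ee_rot: [0.009, 0.993, 0.085, -0.081]
force: [-0.8, 0.4, 1.0]
opening: 0.82
gripper_force: 0.0
[-0.     0.706 -0.413  2.132  0.462  0.562 -2.161]
pos [0.405  0.092  0.0613] line -80.1 tilt [-0.159 -0.032] q1,q7 [-0.   -2.16] t 12.25 op 0.82
shift shares BEFORE turn [ 0.36 -0.02  0.7 ]
```

```bash
python3 -m handwheel '[[[0,0,0,0.2,0,0,1],[0,0,0,0.22,0,0.2,1],[0,0,0,0,0,0.2,1],[0,0,0,0,0,0.2,1],[0,0,0,0,0,0.08,1],[0,0,0,0,0,0,1],[0,0,0,0,0,0,1],[0,0,0,0,0,0,1],[0,0,0,0,0,0,1],[0,0,0,0,0,0,1]]]'
python3 -c "
from h import *
print(observe()['q'].round(3))
go(.420,.0957,.025)"
```

```text
t: 13.25
tool_pos: [0.4193, 0.0942, 0.0237]
ee_rot: [0.009, 0.993, 0.085, -0.082]
force: [-1.8, -0.1, 0.6]
opening: 0.999
gripper_force: 0.0
[-0.031  0.785 -0.366  2.105  0.503  0.508 -2.184]
pos [0.4193 0.0942 0.0237] line -80.1 tilt [-0.161 -0.032] q1,q7 [-0.03 -2.18] t 13.25 op 0.999
shift shares BEFORE turn [ 0.02 -0.03 -0.03]
```

Reached. Now grip and lift.

```bash
python3 -m handwheel '[[[0,0,0,0,0,0,-1],[0,0,0,0,0,0,-1],[0,0,0,0,0,0,-1],[0,0,0,0,0,0,-1],[0,0,0,0,0,0,-1],[0,0,0,0,0,0,-1],[0,0,0,0,0,0,-1],[0,0,0,0,0,0,-1],[0,0,0,0,0,0,-1],[0,0,0,0,0,-0.1,-1]]]' 15
python3 -m handwheel '[[[0,0,0,0,0,-0.2,-1],[0,0,0,0,0,-0.4,-1],[0,0,0,0,0,-0.5,-1],[0,0,0,0,0,-0.5,-1],[0,0,0,0,0,-0.3,-1],[0,0,0,0,0,0,-1],[0,0,0,0,0,0,-1],[0,0,0,0,0,0,-1],[0,0,0,0,0,0,-1],[0,0,0,0,0,0,-1]]]'
python3 -c "
from h import *
print(observe()['q'].round(3))
go(.6087,.2485,.12)"
```

```text
t: 14.25
tool_pos: [0.4195, 0.0941, 0.0285]
ee_rot: [0.009, 0.993, 0.086, -0.082]
force: [0.1, -0.2, -0.2]
opening: 0.697
gripper_force: 15.0
t: 15.25
tool_pos: [0.4348, 0.0973, 0.1218]
ee_rot: [0.009, 0.993, 0.086, -0.083]
force: [0.2, 0.2, -0.6]
opening: 0.695
gripper_force: 15.0
[ 0.059  0.632 -0.494  2.015  0.375  0.76  -2.074]
pos [0.4348 0.0973 0.1218] line -80.1 tilt [-0.162 -0.033] q1,q7 [ 0.06 -2.07] t 15.25 op 0.695
shift shares BEFORE turn [ 3.9  -2.38 -0.63]
```

```bash
python3 -m handwheel '[[[0,0,0,0.4,-0.24,-0.06,-1],[0,0,0,0.5,-0.3,-0.08,-1],[0,0,0,0.5,-0.3,-0.08,-1],[0,0,0,0.5,-0.3,-0.08,-1],[0,0,0,0.5,-0.3,-0.08,-1],[0,0,0,0.5,-0.3,-0.08,-1],[0,0,0,0.5,-0.3,-0.08,-1],[0,0,0,0.5,-0.34,-0.09,-1],[0,0,0,0,0,0,-1],[0,0,0,0,0,0,-1]]]'
python3 -c "
from h import *
go(.6087,.2485,.0285)"
```

```text
t: 16.25
tool_pos: [0.6086, 0.2485, 0.1198]
ee_rot: [0.01, 0.993, 0.086, -0.083]
force: [-0.8, -0.6, -1.0]
opening: 0.696
gripper_force: 15.0
pos [0.6086 0.2485 0.1198] line -80.1 tilt [-0.163 -0.033] q1,q7 [-0.17 -2.1 ] t 16.25 op 0.696
shift shares BEFORE turn [ 0.3  -0.01  1.8 ]
```

```bash
python3 -m handwheel '[[[0,0,0,0.06,0,0.4,-1],[0,0,0,0.08,0,0.5,-1],[0,0,0,0.08,0,0.5,-1],[0,0,0,0.05,0,0.25,-1],[0,0,0,0.03,0,0.12,-1],[0,0,0,0,0,0.03,-1],[0,0,0,0,0,0,-1],[0,0,0,0,0,0,0.6],[0,0,0,0,0,0,0.6],[0,0,0,0,0,0,0.6]]]'
python3 -m handwheel '[[[0,0,0,0,0,0,0.6],[0,0,0,-0.06,0,-0.4,0.6],[0,0,0,-0.1,0,-0.6,0.7],[0,0,0,-0.1,0,-0.6,1],[0,0,0,-0.1,0,-0.6,1],[0,0.6,0,-0.1,0,-0.6,1],[0,0.6,0,0,0,-0.4,1],[0,0.67,0,0,0,0,1],[0,0,0,0,0,0,1],[0,0,0,0,0,0,1]]]'
python3 -c "
from h import *
d=snap('wrist','w3'); cv2.imwrite('pics/w3b.png',cv2.resize(d['image'],(800,600)))
go(.6045,-.272,.2,125)"
```

```text
t: 17.25
tool_pos: [0.61, 0.2482, 0.0304]
ee_rot: [0.009, 0.993, 0.085, -0.081]
force: [-0.2, 0.5, 0.4]
opening: 0.799
gripper_force: 0.0
t: 18.25
tool_pos: [0.6118, 0.2488, 0.1915]
ee_rot: [0.003, 0.996, 0.086, -0.001]
force: [-0.5, 0.6, -1.1]
opening: 1.002
gripper_force: 0.0
pos [0.6121 0.2488 0.191 ] line -80.2 tilt [-0.002 -0.005] q1,q7 [-0.16 -2.14] t 18.3 op 1.002
shift shares BEFORE turn [-1.93 10.24 -0.12]
tool-z turn deg -25.2 shares -5.03
shift AFTER turn [-6.1   8.45 -0.12]
```

View pics/w3b.png

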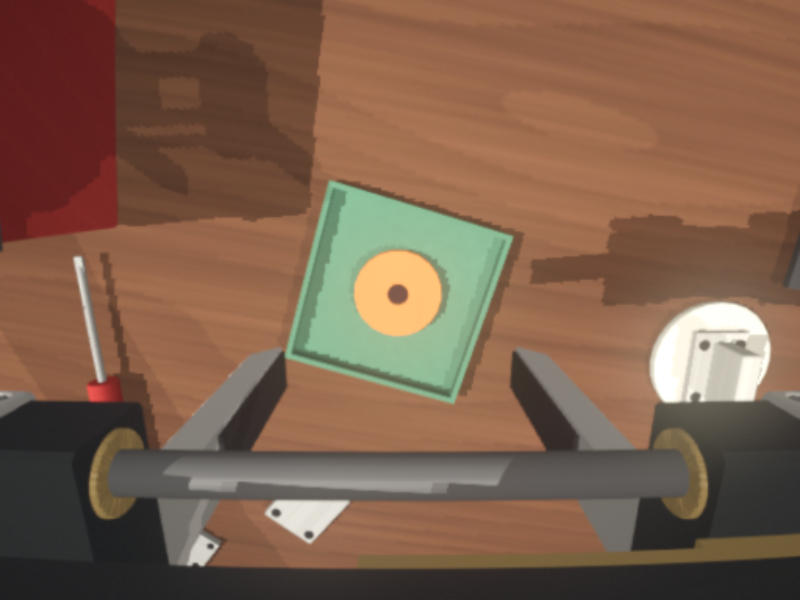

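The disc at (398,294) lies flat and close to the middle of the green tray, whose corners are (330,182), (513,236), (453,402) and (288,356). I'll measure that and move on to the reel.

```bash
python3 -m handwheel '[[[0,0,0,-0.1,0.4,0,1],[0,0,0,-0.13,0.7,0,1],[0,0,0,-0.15,0.8,0,1],[0,0,0,-0.15,0.8,0,1],[0,0,0,-0.15,0.8,0,1],[0,0,0,-0.15,0.8,0,1],[0,0,0,-0.15,0.8,0,1],[0,0,0,-0.15,0.8,0,1],[0,0,0,-0.15,0.8,0,1],[0,0,0,-0.15,0.8,0,1]]]'
python3 -m handwheel '[[[0,0,-0.7,-0.15,0.8,0,1],[0,0,-0.7,-0.15,0.8,0,1],[0,0,-0.7,-0.15,0.6,0,1],[0,0,-0.8,0,0.3,0,1],[0,0,-0.8,0,0,0,1],[0,0,-0.7,0,0,0,1],[0,0,-0.63,0,0,0,1],[0,0,0,0,0,0,1],[0,0,0,0,0,0,1],[0,0,0,0,0,0,1]]]'
python3 -c "
from h import *
big('w3',[(330,182),(513,236),(453,402),(288,356)],.014,'green')
big('w3',[(354,293),(398,249),(442,293),(398,338)],.012,'disc')
d=snap('wrist','w4'); cv2.imwrite('pics/w4b.png',cv2.resize(d['image'],(800,600)))
go(.6045,-.272,.2,125)"
```

```text
t: 19.3
tool_pos: [0.6058, -0.1346, 0.1923]
ee_rot: [0.002, 0.996, 0.086, -0.001]
force: [0.3, -0.2, -0.2]
opening: 1.003
gripper_force: 0.0
t: 20.3
tool_pos: [0.614, -0.2589, 0.1934]
ee_rot: [0.002, 0.954, 0.3, -0.001]
force: [1.5, -0.6, 0.5]
opening: 1.0
gripper_force: 0.0
green c [606.3 248.1] edges [137.1 137.  134.8 135.2] dir [-96.2 172.9  83.   -6.1]
disc c [609.4 247.1] edges [46.6 46.7 48.4 48.4] dir [ -35.2 -125.1  146.8   52.8]
pos [ 0.614  -0.2588  0.1936] line -55.0 tilt [-0.001 -0.004] q1,q7 [ 0.7 -1. ] t 20.35 op 0.996
shift shares BEFORE turn [-0.31  0.11 -0.13]
tool-z turn deg -0.0 shares -0.01
shift AFTER turn [-0.31  0.11 -0.13]
```

View pics/w4b.png

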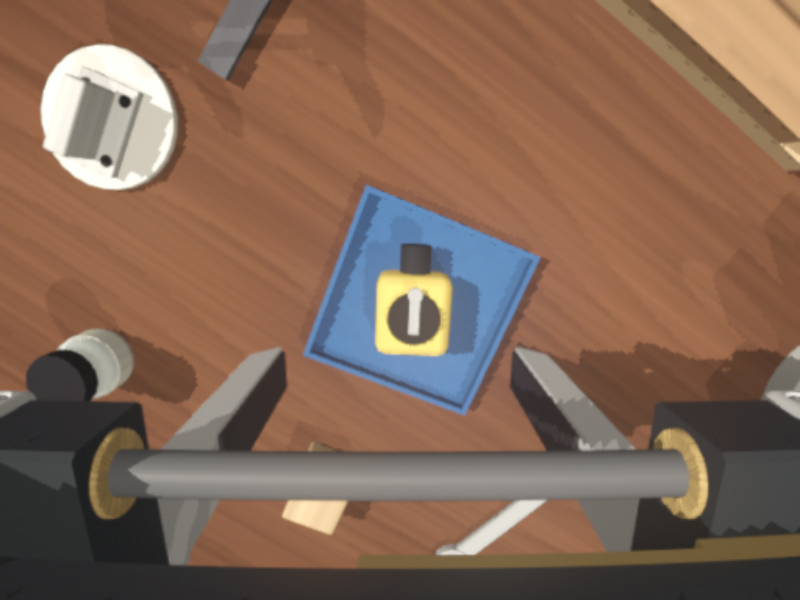

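```bash
python3 -c "
from h import *
big('w4',[(377,312),(451,312)],.038,'sides')
big('w4',[(378,356),(447,356)],.038,'back edge')
big('w4',[(378,270),(450,270)],.038,'front edge?')
big('w4',[(414,318)]*2,.041,'crank disc')
big('w4',[(402,244),(431,245)],.02,'nose tip')
big('w4',[(369,187),(541,259),(464,414),(305,354)],.014,'blue')
big('top0',[(542,198),(627,182),(650,263),(565,283)],.014,'blue top')
"
```

```text
sides c [ 611.8 -274.8] edges [52.1 52.1] dir [-55.1 124.9]
back edge c [ 584.5 -292.9] edges [49.9 49.9] dir [-55.1 124.9]
front edge? c [ 636.2 -257.5] edges [49.6 49.6] dir [-55.1 124.9]
crank disc c [ 608.9 -276.7] edges [0. 0.] dir [0. 0.]
nose tip c [ 650.3 -250.4] edges [20.9 20.9] dir [-57. 123.]
blue c [ 612.6 -280.8] edges [136.7 136.3 135.8 135.8] dir [ -77.1 -167.8  102.7   12.6]
blue top c [ 611.4 -280.7] edges [143.9 136.9 143.1 141.4] dir [ -79.6 -168.4  102.2   11.9]
```

```bash
python3 -m handwheel '[[[0,0,0,-0.14,0.11,0,0.7],[0,0,0,-0.13,0.11,0.4,0.7],[0,0,0,0,0,0.6,0.7],[0,0,0,0,0,0.6,0.7],[0,0,0,0,0,0.6,0.7],[0,0,0,0,0,0.5,0.7],[0,0,0,0,0,0.3,0.7],[0,0,0,0,0,0.2,0.7],[0,0,0,0,0,0.07,0.7],[0,0,0,0,0,0,0.7]]]'
python3 -m handwheel '[[[0,0,0,0,0,0,-1],[0,0,0,0,0,0,-1],[0,0,0,0,0,0,-1],[0,0,0,0,0,0,-1],[0,0,0,0,0,0,-1],[0,0,0,0,0,0,-1],[0,0,0,0,0,0,-1],[0,0,0,0,0,0,-1],[0,0,0,0,0,0,-1],[0,0,0,0,0,0,-1]]]' 20
python3 -c "
from h import *
go(.609,-.2755,.13)"
```

```text
t: 21.35
tool_pos: [0.6094, -0.2765, 0.0308]
ee_rot: [0.002, 0.954, 0.301, -0.001]
force: [0.0, -0.3, -0.7]
opening: 0.847
gripper_force: 0.0
t: 22.35
tool_pos: [0.6093, -0.2764, 0.031]
ee_rot: [0.002, 0.954, 0.301, -0.001]
force: [-1.2, -0.5, 5.8]
opening: 0.577
gripper_force: 19.8
pos [ 0.6093 -0.2764  0.031 ] line -55.0 tilt [-0.    -0.005] q1,q7 [ 0.67 -1.08] t 22.35 op 0.577
shift shares BEFORE turn [-0.   -0.01 -1.98]
```

```bash
python3 -m handwheel '[[[0,0,0,0,0,-0.2,-1],[0,0,0,0,0,-0.4,-1],[0,0,0,0,0,-0.5,-1],[0,0,0,0,0,-0.5,-1],[0,0,0,0,0,-0.4,-1],[0,0,0,0.2,-0.3,0,-1],[0,0,0,0.4,-0.5,0,-1],[0,0,0,0.4,-0.58,0,-1],[0,0,0,0.4,-0.58,0,-1],[0,0,0,0.4,-0.58,0,-1]]]'
python3 -m handwheel '[[[0,0,0,0.4,-0.58,0,-1],[0,0,0,0.4,-0.58,0,-1],[0,0,0,0.4,-0.58,0,-1],[0,0,0,0.4,-0.58,0,-1],[0,0,0,0.4,-0.58,0,-1],[0,0,0,0.4,-0.58,0,-1],[0,0,0,0.4,-0.58,0,-1],[0,0,0,0.4,-0.58,0,-1],[0,0,0,0.4,-0.58,0,-1],[0,0,0,0.4,-0.58,0,-1]]]'
python3 -c "
from h import *
go(.607,.248,.0395)"
```

```text
t: 23.35
tool_pos: [0.6096, -0.119, 0.1297]
ee_rot: [0.002, 0.954, 0.301, -0.001]
force: [-0.4, -0.0, -1.3]
opening: 0.576
gripper_force: 19.8
t: 24.35
tool_pos: [0.6071, 0.2333, 0.128]
ee_rot: [0.002, 0.954, 0.301, -0.001]
force: [0.9, -0.1, -1.7]
opening: 0.578
gripper_force: 19.8
pos [0.6071 0.2333 0.128 ] line -55.0 tilt [-0.001 -0.005] q1,q7 [-0.1  -1.79] t 24.35 op 0.578
shift shares BEFORE turn [ 0.17 -0.25  1.77]
```

```bash
python3 -m handwheel '[[[0,0,0,0.18,-0.26,0,-1],[0,0,0,0,0,0.3,-1],[0,0,0,0,0,0.5,-1],[0,0,0,0,0,0.4,-1],[0,0,0,0,0,0.3,-1],[0,0,0,0,0,0.15,-1],[0,0,0,0,0,0.08,-1],[0,0,0,0,0,0,-1],[0,0,0,0,0,0,-1],[0,0,0,0,0,0,-1]]]'
python3 -c "
from h import *
go(.607,.248,.039)"
```

```text
t: 25.35
tool_pos: [0.6078, 0.2478, 0.0424]
ee_rot: [0.002, 0.954, 0.301, -0.0]
force: [-0.5, 0.4, -1.0]
opening: 0.572
gripper_force: 19.8
pos [0.6078 0.2478 0.0424] line -55.0 tilt [ 0.001 -0.004] q1,q7 [-0.16 -1.86] t 25.35 op 0.572
shift shares BEFORE turn [-0.01 -0.01  0.07]
```

```bash
python3 -m handwheel '[[[0,0,0,0,0,0.06,-1],[0,0,0,0,0,0.01,-1],[0,0,0,0,0,0,-1],[0,0,0,0,0,0,0.5],[0,0,0,0,0,0,0.5],[0,0,0,0,0,0,0.5],[0,0,0,0,0,0,0.5],[0,0,0,0,0,-0.4,0.5],[0,0,0,0,0,-0.8,0.5],[0,0,0,0,0,-0.8,1]]]'
python3 -m handwheel '[[[0,0,0,0,0,-0.8,1],[0,0,0,0,0,-0.3,1],[0,0,0,0,0,0,1],[0,0,0,0,0,0,1],[0,0,0,0,0,0,1],[0,0,0,0,0,0,1],[0,0,0,0,0,0,1],[0,0,0,0,0,0,1],[0,0,0,0,0,0,1],[0,0,0,0,0,0,1]]]'
python3 -c "
from h import *
d=snap('wrist','w5'); cv2.imwrite('pics/w5b.png',cv2.resize(d['image'],(800,600)))
go(.413,.289,.15,62)"
```

```text
t: 26.35
tool_pos: [0.6066, 0.2476, 0.1382]
ee_rot: [0.002, 0.954, 0.301, -0.002]
force: [0.3, 0.8, -0.8]
opening: 0.805
gripper_force: 0.0
t: 27.35
tool_pos: [0.6074, 0.2482, 0.1929]
ee_rot: [0.002, 0.954, 0.301, -0.001]
force: [-0.3, 0.0, 0.2]
opening: 1.0
gripper_force: 0.0
pos [0.6074 0.2482 0.193 ] line -55.0 tilt [-0.001 -0.005] q1,q7 [-0.11 -1.76] t 27.4 op 1.001
shift shares BEFORE turn [-2.71 -2.9   0.86]
tool-z turn deg 63.0 shares 12.6
shift AFTER turn [-3.82  1.1   0.86]
```

View pics/w5b.png

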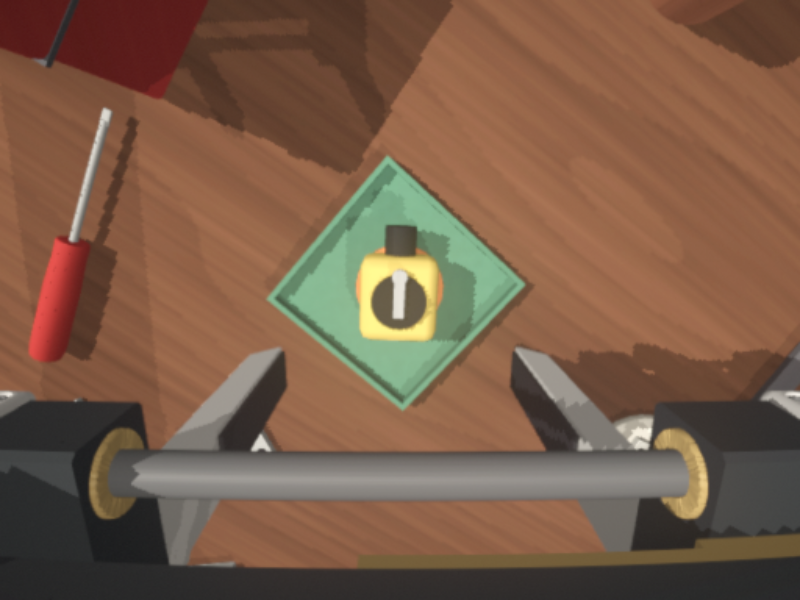

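The reel sits centred on the disc in the green tray (case centre about (399,297), disc rim visible evenly on both sides). Next is the plate, gripped across its 70 mm, which keeps the last joint well within range.

```bash
python3 -m handwheel '[[[0,0,0,-0.3,-0.3,0,1],[0,0,0,-0.4,-0.43,0,1],[0,0,0,-0.4,-0.43,0,1],[0,0,0,-0.4,-0.43,0,1],[0,0,0,-0.4,-0.43,0,1],[0,0,0,-0.4,-0.43,0,1],[0,0,0,-0.3,-0.32,0,1],[0,0,-0.6,-0.13,-0.14,0,1],[0,0,-0.8,0,0,0,1],[0,0,-0.8,0,0,0,1]]]'
python3 -m handwheel '[[[0,0,-0.8,0,0,0.3,1],[0,0,-0.8,0,0,0.5,1],[0,0,-0.8,0,0,0.5,1],[0,0,-0.46,0,0,0.5,1],[0,0,0,0,0,0.5,1],[0,0,0,0,0,0.3,1],[0,0,0,0,0,0,1],[0,0,0,0,0,0,1],[0,0,0,0,0,0,1],[0,0,0,0,0,0,1]]]'
python3 -c "
from h import *
big('w5',[(390,156),(526,285),(404,410),(268,299)],.014,'green')
big('w5',[(360,265),(437,265),(437,338),(362,338)],.046,'reel')
d=snap('wrist','w6'); cv2.imwrite('pics/w6b.png',cv2.resize(d['image'],(800,600)))
go(.412,.289,.024,150.3); print(observe()['q'].round(2))"
```

```text
t: 28.4
tool_pos: [0.4127, 0.2891, 0.1932]
ee_rot: [0.002, 0.919, 0.393, -0.001]
force: [0.5, -0.5, -0.1]
opening: 1.002
gripper_force: 0.0
t: 29.4
tool_pos: [0.4127, 0.2888, 0.0638]
ee_rot: [0.002, 0.865, 0.502, -0.001]
force: [-0.2, 0.7, 0.7]
opening: 0.999
gripper_force: 0.0
green c [606.4 247.5] edges [137.1 136.9 137.7 138.2] dir [-97.2 173.2  83.4  -7. ]
reel c [606.7 246.2] edges [51.4 51.1 52.2 51.1] dir [ -55.  -143.8  124.9   35.4]
pos [0.4126 0.2887 0.0638] line -29.7 tilt [ 0.001 -0.004] q1,q7 [-0.31 -1.9 ] t 29.45 op 0.998
shift shares BEFORE turn [ 0.   -0.02  0.8 ]
tool-z turn deg 0.0 shares 0.0
shift AFTER turn [ 0.   -0.02  0.8 ]
[-0.31  0.74 -0.54  2.04  0.73  0.56 -1.9 ]
```

View pics/w6b.png

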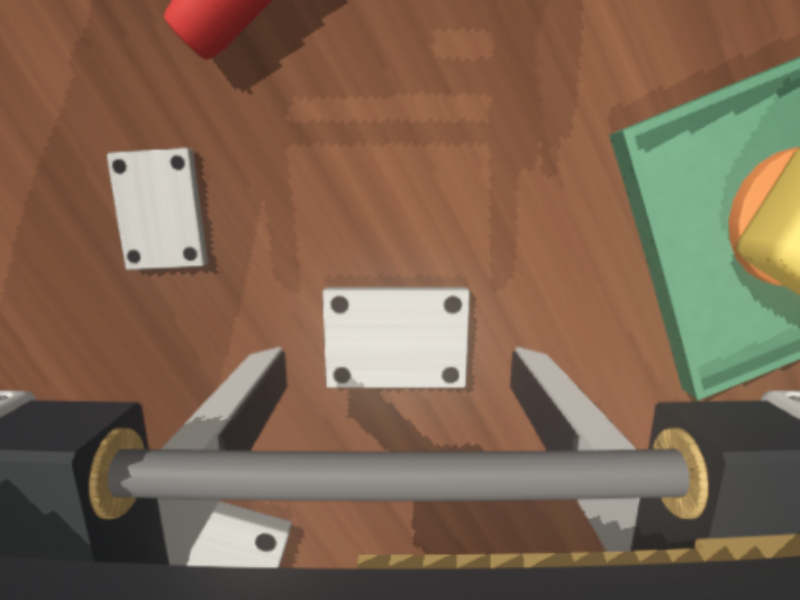

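The middle plate, centre (398,338), sits squarely between the fingers. The small plate is at (157,208), and the large one's edge shows at (240,535).

```bash
python3 -m handwheel '[[[0,0,0,0,0,0.3,1],[0,0,0,0,0,0.25,1],[0,0,0,0,0,0.15,1],[0,0,0,0,0,0.08,1],[0,0,0,0,0,0,1],[0,0,0,0,0,0,-1],[0,0,0,0,0,0,-1],[0,0,0,0,0,0,-1],[0,0,0,0,0,0,-1],[0,0,0,0,0,0,-1]]]' 30
python3 -m handwheel '[[[0,0,0,0,0,0,-1],[0,0,0,0,0,0,-1],[0,0,0,0,0,0,-1],[0,0,0,0,0,-0.1,-1],[0,0,0,0,0,-0.3,-1],[0,0,0,0,0,-0.5,-1],[0,0,0,0,0,-0.5,-1],[0,0,0,0,0,-0.5,-1],[0,0,0,0,0,-0.2,-1],[0,0,0,0,0,0,-1]]]'
python3 -c "
from h import *
big('w6',[(323,289),(469,289),(466,388),(327,388)],.008,'plate')
go(.612,-.280,.13,12)"
```

```text
t: 30.45
tool_pos: [0.4121, 0.2884, 0.0242]
ee_rot: [0.002, 0.865, 0.502, -0.001]
force: [-1.1, 0.0, 2.4]
opening: 0.739
gripper_force: 30.0
t: 31.45
tool_pos: [0.4127, 0.2889, 0.1298]
ee_rot: [0.002, 0.865, 0.502, -0.001]
force: [0.1, 0.3, -2.4]
opening: 0.743
gripper_force: 30.0
plate c [412.4 290.1] edges [69.3 50.7 69.8 50.7] dir [ -29.7 -119.2  150.2   60.2]
pos [0.4127 0.2889 0.1298] line -29.7 tilt [ 0.001 -0.004] q1,q7 [-0.23 -1.79] t 31.45 op 0.743
shift shares BEFORE turn [-7.9   9.1   0.04]
tool-z turn deg -41.7 shares -8.34
shift AFTER turn [-11.96   1.53   0.04]
```

```bash
python3 -m handwheel '[[[0,0,0,-0.3,0.35,0,-1],[0,0,0,-0.5,0.57,0,-1],[0,0,0,-0.5,0.57,0,-1],[0,0,0,-0.5,0.57,0,-1],[0,0,0,-0.5,0.57,0,-1],[0,0,0,-0.5,0.57,0,-1],[0,0,0,-0.5,0.57,0,-1],[0,0,0,-0.5,0.57,0,-1],[0,0,0,-0.5,0.57,0,-1],[0,0,0,-0.5,0.57,0,-1]]]'
python3 -m handwheel '[[[0,0,0,-0.5,0.57,0,-1],[0,0,0,-0.5,0.57,0,-1],[0,0,0,-0.5,0.57,0,-1],[0,0,0,-0.5,0.57,0,-1],[0,0,0,-0.5,0.57,0,-1],[0,0,0,-0.4,0.57,0,-1],[0,0,-0.5,-0.2,0.2,0,-1],[0,0,-0.8,0,0,0,-1],[0,0,-0.9,0,0,0,-1],[0,0,-0.9,0,0,0,-1]]]'
python3 -m handwheel '[[[0,0,-0.9,0,0,0,-1],[0,0,-0.9,0,0,0,-1],[0,0,-0.9,0,0,0,-1],[0,0,-0.9,0,0,0,-1],[0,0,-0.9,0,0,0,-1],[0,0,-0.74,0,0,0,-1],[0,0,0,0,0,0,-1],[0,0,0,0,0,0,-1],[0,0,0,0,0,0,-1],[0,0,0,0,0,0,-1]]]'
python3 -c "
from h import *
d=snap('wrist','w7'); cv2.imwrite('pics/w7b.png',cv2.resize(d['image'],(800,600)))
go(.612,-.280,.0285,12)"
```

```text
t: 32.45
tool_pos: [0.5305, -0.0573, 0.1288]
ee_rot: [0.001, 0.865, 0.502, -0.003]
force: [0.4, 0.2, -2.9]
opening: 0.739
gripper_force: 30.0
t: 33.45
tool_pos: [0.6105, -0.2797, 0.1288]
ee_rot: [0.0, 0.788, 0.616, -0.003]
force: [-0.1, 0.8, -2.3]
opening: 0.738
gripper_force: 30.0
t: 34.45
tool_pos: [0.6116, -0.2797, 0.1311]
ee_rot: [0.001, 0.629, 0.777, -0.002]
force: [-0.5, -0.5, -1.7]
opening: 0.741
gripper_force: 30.0
pos [ 0.6116 -0.2798  0.1313] line 12.0 tilt [-0.001 -0.005] q1,q7 [ 0.84 -0.02] t 34.5 op 0.737
shift shares BEFORE turn [0.   0.01 2.06]
tool-z turn deg -0.0 shares -0.0
shift AFTER turn [0.   0.01 2.06]
```

View pics/w7b.png

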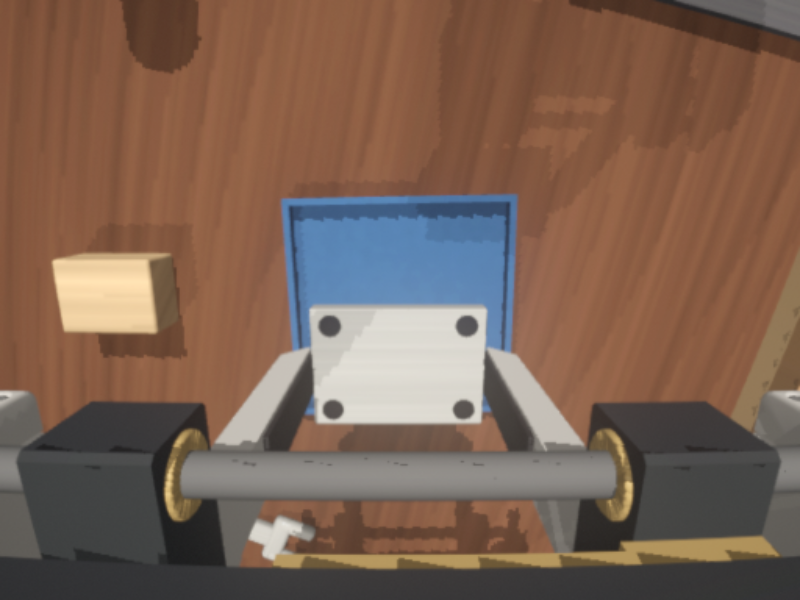

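The plate is held level and aligned with the empty blue tray (tray x 283–517, plate x 312–486, so both centres are near 399). Lower and release.

```bash
python3 -m handwheel '[[[0,0,0,0,0,0.3,-1],[0,0,0,0,0,0.5,-1],[0,0,0,0,0,0.5,-1],[0,0,0,0,0,0.4,-1],[0,0,0,0,0,0.2,-1],[0,0,0,0,0,0.1,-1],[0,0,0,0,0,0.06,-1],[0,0,0,0,0,0,-1],[0,0,0,0,0,0,-1],[0,0,0,0,0,0,0.7]]]'
python3 -m handwheel '[[[0,0,0,0,0,0,0.7],[0,0,0,0,0,0,0.7],[0,0,0,0,0,0,0.7],[0,0,0,0,0,0,0.7],[0,0,0,0,0,-0.2,0.7],[0,0,0,0,0,-0.6,0.7],[0,0,0,0,0,-0.8,0.7],[0,0,0,0,0,-0.8,1],[0,0,0,0,0,-0.8,1],[0,0,0,0,0,-0.2,1]]]'
python3 -m handwheel '[[[0,0,0.9,0,0,0,1],[0,0,0.9,0,0,0,1],[0,0,0.9,0,0,0,1],[0,0,0.9,0,0,0,1],[0,0,0.9,0,0,0,1],[0,0,0.9,0,0,0,1],[0,0,0.9,0,0,0,1],[0,0,0.9,0,0,0,1],[0,0,0.9,0,0,0,1],[0,0,0.9,0,0,0,1]]]'
python3 -c "
from h import *
d=snap('wrist','w8'); cv2.imwrite('pics/w8b.png',cv2.resize(d['image'],(800,600)))
go(.593,-.0165,.2,100)"
```

```text
t: 35.5
tool_pos: [0.6123, -0.2804, 0.0295]
ee_rot: [0.002, 0.629, 0.777, -0.002]
force: [0.3, 1.2, -0.6]
opening: 0.794
gripper_force: 0.0
t: 36.5
tool_pos: [0.6144, -0.2791, 0.2044]
ee_rot: [0.005, 0.629, 0.777, -0.0]
force: [1.2, 0.2, -0.1]
opening: 0.998
gripper_force: 0.0
t: 37.5
tool_pos: [0.6114, -0.2793, 0.1983]
ee_rot: [0.002, 0.879, 0.476, -0.002]
force: [0.2, 0.7, -0.1]
opening: 0.998
gripper_force: 0.0
pos [ 0.6115 -0.2793  0.1984] line -33.3 tilt [-0.001 -0.005] q1,q7 [ 0.78 -0.65] t 37.55 op 1.0
shift shares BEFORE turn [ 4.19 -3.2  -0.06]
tool-z turn deg 46.7 shares 9.34
shift AFTER turn [ 0.55 -5.24 -0.06]
```

View pics/w8b.png

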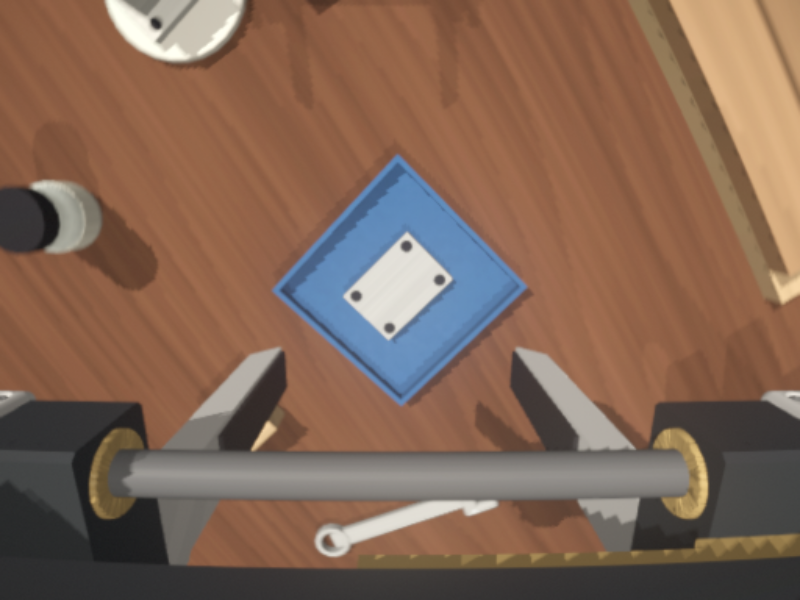

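The plate lies flat in the middle of the blue tray, plate centre (399,286) and tray centre (400,285). Next, fetch the bracket from the coaster.

```bash
python3 -m handwheel '[[[0,0,0.93,0,0,0,1],[0,0,0.93,0,0,0,1],[0,0,0.93,0,0,0,1],[0,0,0.93,0,0,0,1],[0,0,0.93,0,0,0,1],[0,0,0.93,0,0,0,1],[0,0,0.94,0,0,0,1],[0,0,0.94,0,0,0,1],[0,0,0.94,0,0,0,1],[0,0,0.94,0,0,0,1]]]'
python3 -m handwheel '[[[0,0,0,0.05,-0.4,0,1],[0,0,0,0.08,-0.7,0,1],[0,0,0,0.08,-0.8,0,1],[0,0,0,0.08,-0.8,0,1],[0,0,0,0.08,-0.8,0,1],[0,0,0,0.08,-0.8,0,1],[0,0,0,0.05,-0.64,0,1],[0,0,0,0.05,-0.3,0,1],[0,0,0,0,0,0,1],[0,0,0,0,0,0,1]]]'
python3 -c "
from h import *
big('w8',[(398,155),(527,287),(403,404),(274,291)],.014,'blue')
big('w8',[(408,233),(453,282),(389,340),(344,296)],.012,'plate')
d=snap('wrist','w9'); cv2.imwrite('pics/w9b.png',cv2.resize(d['image'],(800,600)))
go(.593,-.0165,.0465,100)"
```

```text
t: 38.55
tool_pos: [0.6114, -0.2792, 0.1983]
ee_rot: [0.002, 0.996, 0.089, -0.001]
force: [-0.5, 0.2, 0.5]
opening: 0.999
gripper_force: 0.0
t: 39.55
tool_pos: [0.5921, -0.0187, 0.197]
ee_rot: [0.003, 0.996, 0.089, -0.001]
force: [0.8, -0.3, -0.6]
opening: 1.001
gripper_force: 0.0
blue c [ 613.1 -280.2] edges [137.2 135.2 136.2 136.8] dir [ -77.4 -167.4  103.3   13.1]
plate c [ 611.3 -279.8] edges [50.6 67.4 49.4 68.4] dir [ -80.2 -169.7  101.    11.3]
pos [ 0.5921 -0.0195  0.197 ] line -79.8 tilt [-0.001 -0.006] q1,q7 [ 0.31 -1.77] t 39.6 op 1.002
shift shares BEFORE turn [ 0.04 -0.07  3.01]
tool-z turn deg 0.2 shares 0.03
shift AFTER turn [ 0.04 -0.07  3.01]
```

View pics/w9b.png

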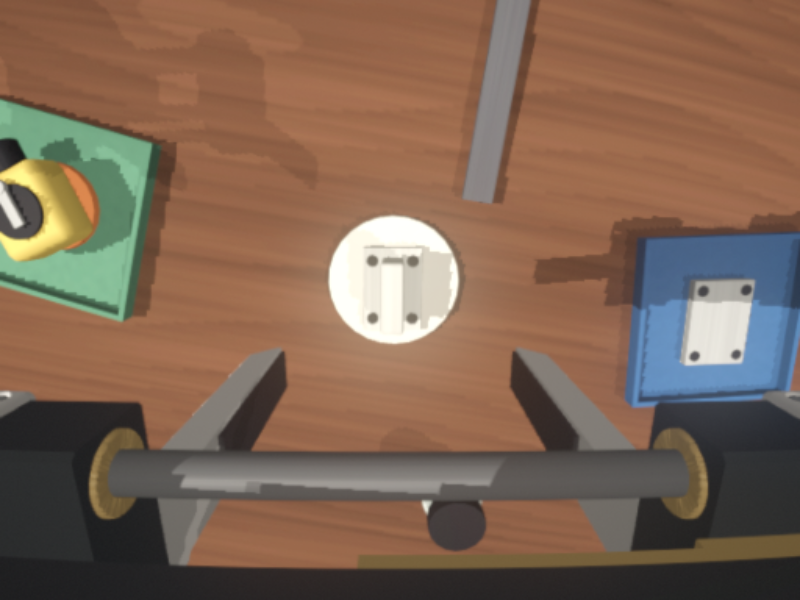

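The bracket stands upright on the coaster, rib at x 381–403, aligned and near the middle. Grasp it.

```bash
python3 -m handwheel '[[[0,0,0,0.04,-0.07,0.4,0.6],[0,0,0,0,0,0.6,0.2],[0,0,0,0,0,0.6,0],[0,0,0,0,0,0.6,0],[0,0,0,0,0,0.5,0],[0,0,0,0,0,0.2,0],[0,0,0,0,0,0.1,0],[0,0,0,0,0,0,0],[0,0,0,0,0,0,-1],[0,0,0,0,0,0,-1]]]' 20
python3 -m handwheel '[[[0,0,0,0,0,0,-1],[0,0,0,0,0,0,-1],[0,0,0,0,0,0,-1],[0,0,0,0,0,0,-1],[0,0,0,0,0,-0.2,-1],[0,0,0,0,0,-0.4,-1],[0,0,0,0,0,-0.5,-1],[0,0,0,0,0,-0.5,-1],[0,0,0,0,0,-0.3,-1],[0,0,0,0,0,0,-1]]]'
python3 -c "
from h import *
go(.612,-.280,.14,102)"
```

```text
t: 40.6
tool_pos: [0.594, -0.0138, 0.0484]
ee_rot: [0.002, 0.996, 0.09, 0.0]
force: [0.0, -1.0, 0.0]
opening: 0.367
gripper_force: 0.0
t: 41.6
tool_pos: [0.5945, -0.0129, 0.1443]
ee_rot: [0.002, 0.996, 0.09, 0.001]
force: [0.5, -1.4, -2.6]
opening: 0.171
gripper_force: 20.0
pos [ 0.5945 -0.0129  0.1443] line -79.7 tilt [ 0.003 -0.004] q1,q7 [ 0.28 -1.82] t 41.6 op 0.171
shift shares BEFORE turn [-0.61  5.32  0.11]
tool-z turn deg -1.7 shares -0.34
shift AFTER turn [-0.77  5.3   0.11]
```

```bash
python3 -m handwheel '[[[0,0,-0.34,0,0,0,-1],[0,0,0,-0.1,0.6,0,-1],[0,0,0,-0.1,0.7,0,-1],[0,0,0,-0.1,0.8,0,-1],[0,0,0,-0.1,0.8,0,-1],[0,0,0,-0.1,0.8,0,-1],[0,0,0,-0.1,0.8,0,-1],[0,0,0,-0.1,0.5,0,-1],[0,0,0,-0.07,0.3,0,-1],[0,0,0,0,0,0,-1]]]'
python3 -m handwheel '[[[0,0,0,0,0,0.3,-1],[0,0,0,0,0,0.4,-1],[0,0,0,0,0,0.4,-1],[0,0,0,0,0,0.3,-1],[0,0,0,0,0,0.2,-1],[0,0,0,0,0,0.1,-1],[0,0,0,0,0,0,-1],[0,0,0,0,0,0,-1],[0,0,0,0,0,0,-1],[0,0,0,0,0,0,-1]]]'
python3 -c "
from h import *
go(.612,-.280,.052,102)"
```

```text
t: 42.6
tool_pos: [0.6092, -0.2829, 0.1417]
ee_rot: [0.002, 0.995, 0.103, -0.002]
force: [0.4, 0.8, -2.4]
opening: 0.169
gripper_force: 20.0
t: 43.6
tool_pos: [0.611, -0.2811, 0.0592]
ee_rot: [0.003, 0.995, 0.105, -0.0]
force: [-1.0, 0.5, -1.3]
opening: 0.166
gripper_force: 20.0
pos [ 0.611  -0.2811  0.0592] line -78.0 tilt [ 0.    -0.005] q1,q7 [ 0.65 -1.4 ] t 43.6 op 0.166
shift shares BEFORE turn [ 0.02 -0.02  0.14]
tool-z turn deg 0.0 shares 0.0
shift AFTER turn [ 0.02 -0.02  0.14]
```

```bash
python3 -m handwheel '[[[0,0,0,0,0,0.1,-1],[0,0,0,0,0,0.04,-1],[0,0,0,0,0,0.01,-1],[0,0,0,0,0,0,-1],[0,0,0,0,0,0,0],[0,0,0,0,0,0,0],[0,0,0,0,0,0,0],[0,0,0,0,0,0,0],[0,0,0,0,0,-0.4,0],[0,0,0,0,0,-0.8,0]]]'
python3 -m handwheel '[[[0,0,0,0,0,-0.8,0],[0,0,0,0,0,-0.8,0.5],[0,0,0,0,0,-0.3,1],[0,0,0,0,0,0,1],[0,0,0,0,0,0,1],[0,0,0,0,0,0,1],[0,0,0,0,0,0,1],[0,0,0,0,0,0,1],[0,0,0,0,0,0,1],[0,0,0,0,0,0,1]]]'
python3 -c "
from h import *
a=snap('wrist','w10')['image'];b=snap('scene','s2')['image']; cv2.imwrite('pics/w10b.png',cv2.resize(np.vstack([a[60:310],b[90:310]]),None,fx=1.2,fy=1.2)); print(observe()['tool_pos'])"
```

```text
t: 44.6
tool_pos: [0.6082, -0.2799, 0.1083]
ee_rot: [0.001, 0.994, 0.105, -0.004]
force: [0.7, 0.2, 0.6]
opening: 0.498
gripper_force: 0.0
t: 45.6
tool_pos: [0.6107, -0.2801, 0.2056]
ee_rot: [0.002, 0.995, 0.105, -0.001]
force: [0.3, -0.1, -1.2]
opening: 1.0
gripper_force: 0.0
[ 0.61073072 -0.28013414  0.20588879]
```

View pics/w10b.png

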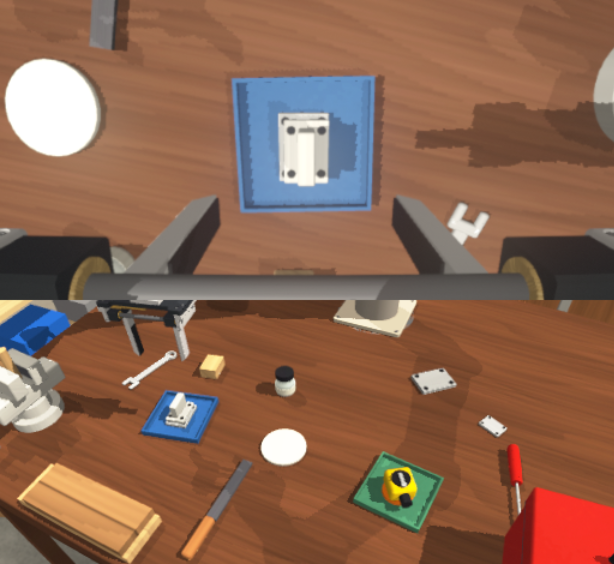

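The upper half shows the bracket on the plate in the blue tray (flange holes (291,130), (321,130), (290,174), (321,174)). The lower half shows everything in place and the jar and file untouched. One last numeric check on centring.

```bash
python3 -c "
from h import *
f=lambda L:[(u/1.2,v/1.2+60) for u,v in L]
big('w10',f([(291,130),(321,130),(321,174),(290,174)]),.020,'flange holes',1)
big('w10',f([(233,77),(376,75),(372,210),(240,213)]),.014,'blue',1)
big('w10',f([(278,113),(329,113)]),.012,'plate far edge',1)
im=cv2.imread('pics/w10.png'); cv2.imwrite('pics/c.png',cv2.resize(im[140:225,210:300],(720,600*720//635 if 0 else 600),interpolation=2))"
```

```text
flange holes c [ 608.3 -282. ] edges [29.4 44.7 31.3 44.7] dir [ -78.  -167.4  101.9   10.1]
blue c [ 612.5 -280.7] edges [138.  138.7 139.9 140. ] dir [ -77.2 -167.   103.3   12.2]
plate far edge c [ 645.2 -271.9] edges [50.6 50.6] dir [-78. 102.]
```

View pics/c.png

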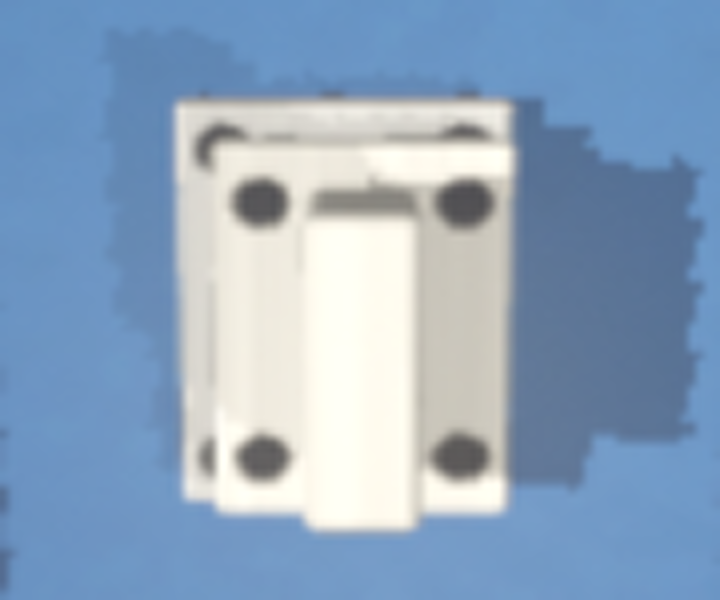

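The bracket sits flat on the plate, about 4 mm off the plate's centre and about 4.5 mm off the tray's, both inside the limits. Handing in.

```bash
python3 -c "
from station import finish_job
print(finish_job())"
```

```text
the job is handed in; nothing more can be done
None
```

I handed the job in with the swap done: the bracket is on the steel plate in the blue tray and the reel on the orange disc in the green tray, all measured within about 5 mm of centre. The bracket was parked on the coaster on the way, and the file and jar look untouched. No verdict came back.

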